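Refit the hob knob on its D-spindle and hold it pressed in

TASK

One knob of the gas hob was taken off for cleaning and lies on the worktop beside the hob: pick it up, turn it so that the flat in its bore matches the flat of the bare spindle, and push it fully home. Then press it in against the spring of the gas tap to the bottom of its stroke, as you would to make the igniter spark, and finish like that, with the fingers still holding the knob pressed in. Leave the tap at OFF, and leave the other knob and everything else on the worktop as they are.

Things in the scene. Friction and masses are not known exactly. Their poses are not given: they have to be found in the camera images.
- knob: Loose black cooker knob, standing on its underside on the worktop beside the hob, left or right. Round skirt 46 mm across at the foot, 41 mm at its top, 16 mm high (its foot may be squeezed too), with an upright grip bar across it whose top is 32 mm above the underside. About 45 g. Origin: centre of the underside, on the axis; x along the bar to the pointer, z up.
- knob_bar (a point): Middle of the knob's grip bar, on the axis, 24 mm above the underside. The bar is 12 mm wide with parallel sides from 15 mm behind the axis to 11 mm before it, then tapers to the pointer. On both sides of it the skirt's top is a level ledge on which fingertips can push.
- knob_pointer (a point): Tip of the knob's pointer, which bears a white line: on the knob's x axis, 22.5 mm from its axis, 10 mm above its underside.
- knob_bore (a point): Mouth of the bore, at the centre of the knob's underside: a D, 16 mm deep, 11 mm across, with its flat on the pointer side, 1.5 mm from the axis; the lowest 4 mm widen to a bevelled mouth 3 mm larger all round.
- spindle_end (a point): Centre of the top of the bare, upright brass spindle on which the knob goes, 98 mm above the worktop, 28 mm above the hob's top; it sinks when pressed. A D, 10 mm across, flat 1 mm from the axis, its top edge lightly bevelled. x: the way the flat faces. The knob enters with its x along this x within 0.1 rad; fully home, its underside is 16 mm below this point.
- tap_off (a point): Fixed collar of that tap (27 mm across, 3 mm high) on the hob's top, on the spindle's axis, 70 mm above the worktop. x: the way the pointer and the spindle's flat face at OFF, towards the burners; z up.
- stem (a joint): How far the bare spindle is pressed in: 0 released, 0.005 m fully (a stop). Its spring pushes out with 4.8 N at the start of the stroke and 8.8 N at its end.
- spindle (a joint): Turn of that tap, rad: 0 is OFF (a stop), growing anticlockwise seen from above as the gas is turned on. Stiff: it turns at 0.3 N m.
- hob: Table-top gas hob, fixed: steel box 510 mm deep (x), 300 wide (y), flat top 70 mm above the worktop. Two taps side by side in the strip near the robot, 195 mm from its centre, 70 mm left and right of its middle: one has its knob, the other is bare. Black pan supports, 119 mm above the worktop, begin 84 mm beyond the taps. Origin: centre of its underside; x from taps to burners.
- other_knob_top (a point): Centre of the top of the other, fitted knob, of the same shape as the loose one: 114 mm above the worktop. To be left alone.
- other_stem (a joint): How far the other, fitted knob is pressed in: 0 released, 0.005 m fully.
- other_knob (a joint): Turn of the other, fitted knob, rad: 0 is OFF.
- ramekin: Small white ceramic dish, 80 mm across, 42 mm high, beside the hob on the side where the knob is not. Origin: centre of its underside.
- timer: Round white kitchen timer, 64 mm across, 37 mm high, with a bar on its dial. Origin: centre of its underside.
- spoon_rest: White ceramic spoon rest, 200 mm long, 94 mm wide, 14 mm high. Origin: on its underside, near the middle of its length.
- oil_can: Conical steel oil can, 112 mm across at the foot, 245 mm high. Origin: centre of its underside.
- salt_jar: White salt jar with a wooden lid, 102 mm across, 111 mm high. Origin: centre of its underside.
- pepper_mill: Turned dark wooden pepper mill, 54 mm across, 160 mm high. Origin: centre of its underside.
- wooden_spoon: Wooden spoon, 260 mm long, lying flat. Origin: on its underside, near the middle of its length.
Things that resemble listed ones, but are neither listed nor needed, are in the scene too. Leave any blue or pink look-alike of the knob alone.

How it is judged:
By the outcome, as a careful person would: the job done as asked, in the order asked, and still so for the second after the job is handed in, while the arm keeps its last pose, push and grip.
It also fails if it takes over 54 s, if anything falls off the work surface, if the arm or the gripper's body presses on something with over 40 N, if the wrist force passes 120 N, or if a joint passes its speed limit or range.

ROBOT

A 6-joint arm with a two-finger parallel gripper is mounted at the origin on the work surface. World frame = base frame: x ahead of the robot, y to its left, z up, the work surface at z = 0. Lengths are in m, angles in degrees, forces in N, time in s.
With the tool pointing down it reaches from about 0.375 to 0.9 m from the base axis. Payload 3.1 kg.
Tool frame: the origin (TCP) lies at the very end of the fingers, on their centre line; the grasp point (between the pads) lies 19 mm behind it; z points along the fingers, y is the line along which they close (so a half turn about z gives the same grasp; the last joint's range is limited). The gripper opens to 87 mm and grips with 3 to 60 N. Pads are 19 mm wide; open, the fingers measure 117 mm over their backs; the gripper's body (75 mm by 190 mm) begins 51 mm behind the grasp point.
Start: joints at [56.981, 30.224, 82.088, -0, 67.689, -10.227], TCP at [0.242, 0.576, 0.223] pointing down, gripper open.
Joint ranges: [-176.69, 176.69], [-43.24, 126.21], [12.49, 139.97], [-82, 262], [0, 151.66], [-163.58, 163.58]. Speed limits (degrees/s): [159.86, 159.86, 180, 180, 180, 180].

INTERFACE

Orientations are given as a 3x3 rotation matrix whose columns are the frame's x, y, z axes.
In Python, from rig import bot, imaging gives the robot as it stands.
- The arm moves only by the tool drive_tool, never from a script. Its argument "deltas" is text: rows parted by semicolons, each of 5 numbers parted by spaces: the finger opening in mm, from 0 to 87, then the shift along the world's x, y, z in mm, then the turn about the world's z in rad. In form: jaw dx dy dz twist; .... A call has 1 to 12 rows; each row is the pose to reach, as a shift and turn from the pose commanded when the call began; what a row does not reach only later rows make up. A row lasts 1/10 s, in which the tool goes at most 50 mm and 8.59 degrees, less where a joint would pass 70% of its speed; a pose out of reach is approached as far as the arm can. A call with a gripper value outside its range is refused whole. The fingers move at their own pace and stop on an object; the grip force is fixed at half the most. Time passes only in rows, so rows that repeat a pose let the fingers close. It gives the time, the measured TCP pose, the force, the opening and the grip force at its end, in the units of the state.
- bot.read_state(): the state, without advancing time (a new reading comes with each control period).
- imaging.capture(name): name is "scene" or "top" or "wrist"; returns the picture (384x512x3 uint8, red, green, blue); there is no depth.
- imaging.camera_model(name): a dict with "fx", "fy", "cx", "cy" (pixels), "dist" ([k1, k2, p1, p2, k3] as OpenCV has them; the pictures are not rectified), "T" (4x4, takes a point from camera to world coordinates). Camera axes: x right, y down, z forward; pixel columns grow to the right and rows downward; lengths in m; the calibration is good to about 2 mm. A picture is of the moment at which its call begins: read the wrist's pose just before it. camera_model takes no time and is no camera call; for the wrist camera it gives the pose at the moment of the call.
- bot.hand_in(): hands the job in; it is judged then, once.
The state is a dict: "time_s": time; "joint_positions": joint angles; "qvel": joint speeds; "tau": joint torques, N m; "position": TCP position; "tcp_rot": TCP orientation; "force": force on the tool from outside, world axes, zero at the start; "moment": the same for the moment, N m; "opening": opening from 0.0 (shut) to 1.0 (fully open); "grasp_force": force on a finger pad.
Only numpy, scipy, OpenCV 4.12 (cv2) and the standard library are available. Lean on these libraries where they do the work, as an engineer would, in place of code of your own. Each camera call takes 0.05 s, during which the arm holds its last target. There are 200 camera calls.

## Working session

There is one attempt and no reset: what is moved stays moved. The work goes in short steps, Python scripts to look and compute and a tool call to move; the robot and the scene stay as the last step left them, time stands still between calls to the robot, and variables do not carry over. Pictures are saved under pics/ and viewed, at most 10 in all, crops included, and the job is handed in when it is done.

Besides the shell and the picture viewer there is one more tool, called as a command line: name --argument value ..., lists and objects as JSON in quotes. drive_tool: Moves the arm, as the interface text tells. Its arguments: {"type":"object","properties":{"deltas":{"type":"string"}},"required":["deltas"]}

```bash
ls; mkdir -p pics; cat > h.py <<'E'
import numpy as np, cv2
from rig import bot, imaging
def cap(n,f=None):
    m=imaging.camera_model(n); im=imaging.capture(n)
    np.savez('pics/'+(f or n)+'.npz',im=im,**{k:np.array(v) for k,v in m.items()})
    cv2.imwrite('pics/'+(f or n)+'.png',im[:,:,::-1]); return im,m
def load(f):
    d=np.load('pics/'+f+'.npz'); return d['im'],{k:d[k] for k in d if k!='im'}
def K(m): return np.array([[m['fx'],0,m['cx']],[0,m['fy'],m['cy']],[0,0,1.]],float)
def ray(m,uv):
    p=cv2.undistortPoints(np.array(uv,float).reshape(-1,1,2),K(m),np.array(m['dist'],float)).reshape(-1,2)
    T=np.array(m['T']); d=np.c_[p,np.ones(len(p))]@T[:3,:3].T
    return T[:3,3],d
def onz(m,uv,z):
    o,d=ray(m,uv); return o+d*((z-o[2])/d[:,2])[:,None]
def proj(m,P):
    T=np.linalg.inv(np.array(m['T'])); r,_=cv2.Rodrigues(T[:3,:3])
    return cv2.projectPoints(np.array(P,float).reshape(-1,1,3),r,T[:3,3],K(m),np.array(m['dist'],float))[0].reshape(-1,2)
def tri(obs):
    A=np.zeros((3,3));b=np.zeros(3)
    for m,uv in obs:
        o,d=ray(m,[uv]);d=d[0]/np.linalg.norm(d[0]);M=np.eye(3)-np.outer(d,d);A+=M;b+=M@o
    return np.linalg.solve(A,b)
E
python3 - <<'E'
from h import *
s=bot.read_state();print(s['time_s'],s['position'],s['tcp_rot'],s['force'],s['opening'])
a,_=cap('top');b,_=cap('scene');c,_=cap('wrist')
for n in('top','scene'):print(n,imaging.camera_model(n)['T'],imaging.camera_model(n)['fx'])
cv2.imwrite('pics/all.png',cv2.resize(np.vstack([np.hstack([a,b])]),(800,300))[:,:,::-1])
cv2.imwrite('pics/top2.png',cv2.resize(a,(800,600),interpolation=3)[:,:,::-1])
cv2.imwrite('pics/scene2.png',cv2.resize(b,(800,600),interpolation=3)[:,:,::-1])
E
```

```text
pics
0.0 [0.24168884 0.57558776 0.22155698] [[-9.21923364e-01  3.87370493e-01 -1.18855945e-03]
 [ 3.87372119e-01  9.21921655e-01 -1.81776971e-03]
 [ 3.91608349e-04 -2.13625916e-03 -9.99997642e-01]] [-0.54473216 -0.51720332  0.87412446] 1.003251713048225
top [[-7.80149892e-04 -9.87233522e-01  1.59277632e-01  3.04368842e-01]
 [-9.99971841e-01  1.95898014e-03  7.24422461e-03  3.22701405e-02]
 [-7.46376310e-03 -1.59267495e-01 -9.87207251e-01  1.52080058e+00]
 [ 0.00000000e+00  0.00000000e+00  0.00000000e+00  1.00000000e+00]] 450.248757651562
scene [[-0.85297119  0.38592486 -0.35142874  0.90234216]
 [ 0.52191026  0.63971705 -0.56424443  0.63352469]
 [ 0.007059   -0.66469851 -0.74707835  0.91634768]
 [ 0.          0.          0.          1.        ]] 362.650507060884
```

View pics/top2.png

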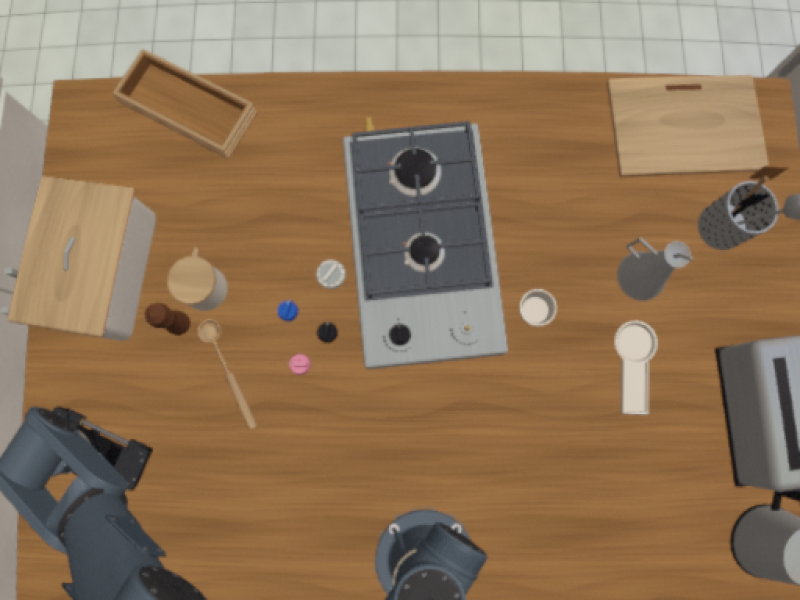

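View pics/scene2.png

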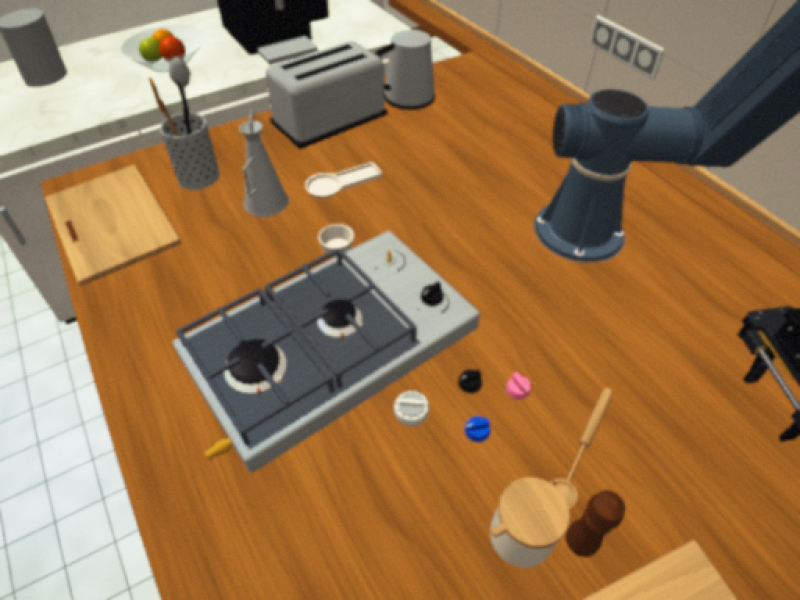

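Top view (800x600 scale): the candidates are black (327,332), blue (287,311), pink (299,364), the white timer (330,273) and a fitted black knob on the hob (400,334). The loose black one at (327,332) fits, because it is the only black one on the worktop beside the hob. The bare brass spindle is at (466,328).

```bash
python3 - <<'E'
from h import *
t,mt=load('top');s,ms=load('scene');w,mw=load('wrist')
mt_=lambda u,v:(u*.64,v*.64)
for n,a,b,z in[('knob',(327,332),(470,381),.02),('other',(400,334),(432,294),.1),('spin',(466,327),(389,256),.098)]:
    print(n,onz(mt,[mt_(*a)],z),onz(ms,[mt_(*b)],z),tri([(mt,mt_(*a)),(ms,mt_(*b))]))
# hob corners at z=.07
print(onz(mt,[mt_(366,366),mt_(507,352),mt_(476,123),mt_(345,137)],.07))
st=bot.read_state();R=st['tcp_rot'];T=np.array(mw['T']);print('cam in tool',R.T@(T[:3,3]-st['position']),R.T@T[:3,:3],mw['fx'])
c1=cv2.resize(t[195:250,170:330],(800,275),interpolation=2);c2=cv2.resize(s[145:290,230:360],(360,320),interpolation=2)
o=np.zeros((600,800,3),np.uint8);o[:275]=c1;o[280:600,:360]=c2;o[280:600,370:797]=cv2.resize(w,(427,320))
cv2.imwrite('pics/crop.png',o[:,:,::-1])
E
```

```text
knob [[0.4763749 0.206484  0.02     ]] [[0.48862869 0.21852943 0.02      ]] [ 0.47885305  0.2088584  -0.00103348]
other [[0.4629734  0.04856948 0.1       ]] [[0.4724231  0.05926481 0.1       ]] [0.46460782 0.04876468 0.08511087]
spin [[ 0.47724696 -0.08584652  0.098     ]] [[ 0.48945819 -0.07328644  0.098     ]] [ 0.48003036 -0.08782387  0.080457  ]
[[ 0.40005919  0.11901983  0.07      ]
 [ 0.42831608 -0.17244402  0.07      ]
 [ 0.93118535 -0.11804534  0.07      ]
 [ 0.89925959  0.16927581  0.07      ]]
cam in tool [ 0.07679329  0.00018236 -0.16261836] [[ 1.74090898e-04 -9.60726696e-01 -2.77496278e-01]
 [ 9.99999966e-01  2.21395923e-04 -1.39137297e-04]
 [ 1.95109461e-04 -2.77496244e-01  9.60726702e-01]] 342.9623555918756
```

View pics/crop.png

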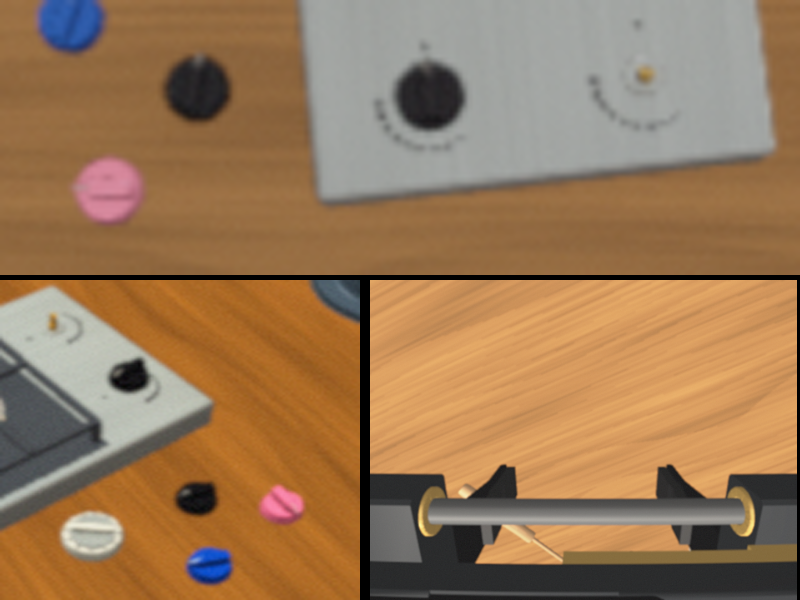

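The crop confirms the loose black knob, with its white pointer line facing roughly +x. Next I go above it for a wrist view.

drive_tool --deltas "87 15 -25 0 0; 87 35 -60 0 0.05; 87 60 -95 0 0.1; 87 80 -130 0 0.15; 87 100 -165 0 0.2; 87 125 -200 0 0.25; 87 145 -235 0 0.3; 87 170 -270 0 0.35; 87 190 -305 -10 0.4; 87 210 -340 -25 0.4; 87 228 -367 -45 0.4; 87 228 -367 -62 0.4"

```text
time_s: 1.35
position: [0.473, 0.2061, 0.1599]
tcp_rot: [[-1.0, 0.002, 0.002], [0.002, 1.0, -0.001], [-0.002, -0.001, -1.0]]
force: [-1.0, 1.0, -0.1]
opening: 0.999
grasp_force: 0.0
```

drive_tool --deltas "87 0 0 0 0; 87 0 0 0 0; 87 0 0 0 0"

```text
time_s: 1.65
position: [0.4702, 0.2099, 0.1613]
tcp_rot: [[-1.0, -0.003, 0.001], [-0.003, 1.0, 0.0], [-0.001, 0.0, -1.0]]
force: [0.3, -0.1, -0.2]
opening: 1.002
grasp_force: 0.0
```

```bash
python3 - <<'E'
from h import *
s=bot.read_state();print(s['time_s'],s['position'],s['tcp_rot'].round(4).tolist(),s['joint_positions'],s['qvel'],s['force'])
w,m=cap('wrist','w1')
cv2.imwrite('pics/w1b.png',cv2.resize(w,(800,600))[:,:,::-1])
E
```

```text
1.65 [0.47017752 0.20989428 0.16130639] [[-1.0, -0.0033, 0.0012], [-0.0033, 1.0, 0.0003], [-0.0012, 0.0003, -1.0]] [ 1.16047218e+01  2.68359108e+01  1.01414640e+02  5.61519981e-03
  5.16787731e+01 -7.85901147e+01] [ 0.28824764 -0.47097107 -0.15576545 -0.1319259  -0.19966267 -0.00269616] [ 0.29879345 -0.11704589 -0.16284841]
```

View pics/w1b.png

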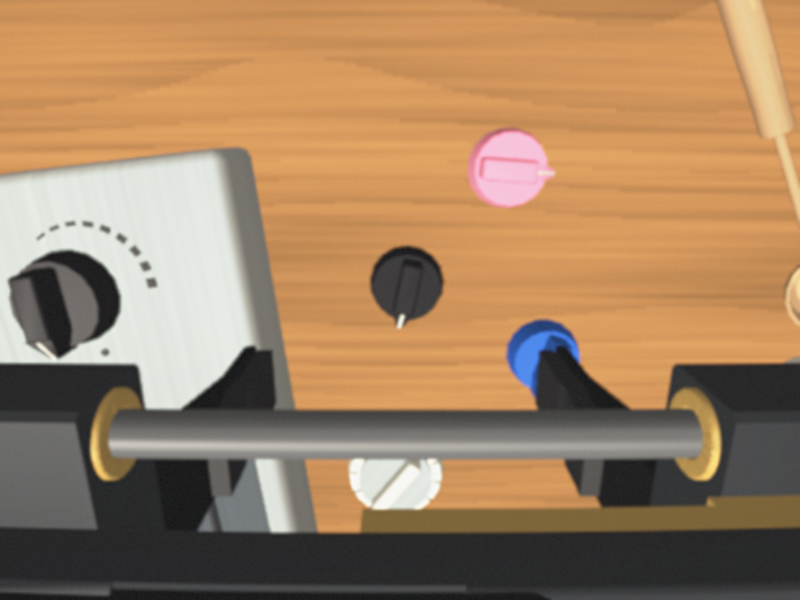

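The wrist view shows the loose knob at (407,283), with the white pointer tip at (400,325) and the bar along it. I'll take a second viewpoint to get height.

drive_tool --deltas "87 15 -25 0 0; 87 30 -50 0 0; 87 30 -50 0 0; 87 30 -50 0 0; 87 30 -50 0 0"

```text
time_s: 2.2
position: [0.4994, 0.1601, 0.1609]
tcp_rot: [[-1.0, -0.003, -0.0], [-0.003, 1.0, 0.0], [0.0, 0.0, -1.0]]
force: [0.7, -0.3, 0.4]
opening: 0.998
grasp_force: 0.0
```

```bash
cat > k.py <<'E'
from h import *
def knob(f,P):
    im,m=load(f);hsv=cv2.cvtColor(im,cv2.COLOR_RGB2HSV)
    u=proj(m,[P])[0]; yy,xx=np.mgrid[:384,:512]; near=np.hypot(xx-u[0],yy-u[1])<38
    dark=((hsv[...,2]<90)&near).astype(np.uint8)
    n,l,st,c=cv2.connectedComponentsWithStats(dark)
    i=1+np.argmin([np.hypot(*(c[j]-u))-st[j,4]*.05 for j in range(1,n)])
    cn=max(cv2.findContours((l==i).astype(np.uint8),0,1)[0],key=cv2.contourArea)
    e=cv2.fitEllipse(cv2.convexHull(cn))
    # tip: bright, unsaturated pixels
    wm=((hsv[...,2]>150)&(hsv[...,1]<70)&near)
    ys,xs=np.nonzero(wm)
    return m,e,np.c_[xs,ys],im,u
E
python3 - <<'E'
from k import *
print(bot.read_state()['position'])
cap('wrist','w2')
E1=[]
for f in('w1','w2'):
    m,e,t,im,u=knob(f,[.479,.209,.01]);print(f,u,e,len(t),t.min(0) if len(t) else'',t.max(0) if len(t) else'')
    for z in(0.,.008,.016):print(z,onz(m,[e[0]],z)[0])
    print('px',t.tolist()); 
    E1.append((m,e[0]));
    if len(t):
        p=onz(m,[t.mean(0)],.016)[0];print('white mean',p)
print(tri(E1))
E
```

```text
[0.49937558 0.16005629 0.1609049 ]
w1 [257.5674233  180.89947841] ((259.92071533203125, 180.58114624023438), (44.42557907104492, 46.37788391113281), 176.30348205566406) 32 [254 201] [258 209]
0.0 [0.48139832 0.21127102 0.        ]
0.008 [0.47922329 0.21123938 0.008     ]
0.016 [0.47704825 0.21120774 0.016     ]
px [[256, 201], [257, 201], [258, 201], [256, 202], [257, 202], [258, 202], [255, 203], [256, 203], [257, 203], [258, 203], [255, 204], [256, 204], [257, 204], [258, 204], [255, 205], [256, 205], [257, 205], [254, 206], [255, 206], [256, 206], [257, 206], [254, 207], [255, 207], [256, 207], [257, 207], [254, 208], [255, 208], [256, 208], [257, 208], [254, 209], [255, 209], [256, 209]]
white mean [0.50119199 0.20761309 0.016     ]
w2 [311.48839617 150.97169345] ((312.8393859863281, 151.31942749023438), (46.21137619018555, 47.85151290893555), 11.442131996154785) 39 [309 170] [315 179]
0.0 [0.48112422 0.21186519 0.        ]
0.008 [0.47968083 0.21058725 0.008     ]
0.016 [0.47823743 0.2093093  0.016     ]
px [[313, 170], [314, 170], [315, 170], [312, 171], [313, 171], [314, 171], [315, 171], [312, 172], [313, 172], [314, 172], [315, 172], [312, 173], [313, 173], [314, 173], [315, 173], [311, 174], [312, 174], [313, 174], [314, 174], [311, 175], [312, 175], [313, 175], [314, 175], [310, 176], [311, 176], [312, 176], [313, 176], [310, 177], [311, 177], [312, 177], [313, 177], [309, 178], [310, 178], [311, 178], [312, 178], [313, 178], [310, 179], [311, 179], [312, 179]]
white mean [0.50002031 0.20991449 0.016     ]
[0.48044562 0.21127222 0.00360811]
```

```bash
python3 - <<'E'
from k import *
_,m1=load('w1');_,m2=load('w2')
a=tri([(m1,(255,209)),(m2,(310.7,179))]);b=tri([(m1,(257,201)),(m2,(313.8,170))])
print(a,b)
c=np.array([.4805,.2112])
for p in(a,b):print(np.arctan2(p[1]-c[1],p[0]-c[0]),np.hypot(*(p[:2]-c)))
# bar direction by brightness edges: crop view
w=[load(f)[0] for f in('w1','w2')]
o=np.hstack([cv2.resize(w[0][150:215,225:290],(400,400),interpolation=2),cv2.resize(w[1][120:185,280:345],(400,400),interpolation=2)])
o=cv2.convertScaleAbs(o,alpha=2.2)
cv2.imwrite('pics/kc.png',o[:,:,::-1])
E
```

```text
[0.50133671 0.20679191 0.02668871] [0.4922122  0.20859903 0.03049104]
-0.20848007615552452 0.021297878747150556
-0.21852758878039227 0.011997533685467455
```

View pics/kc.png

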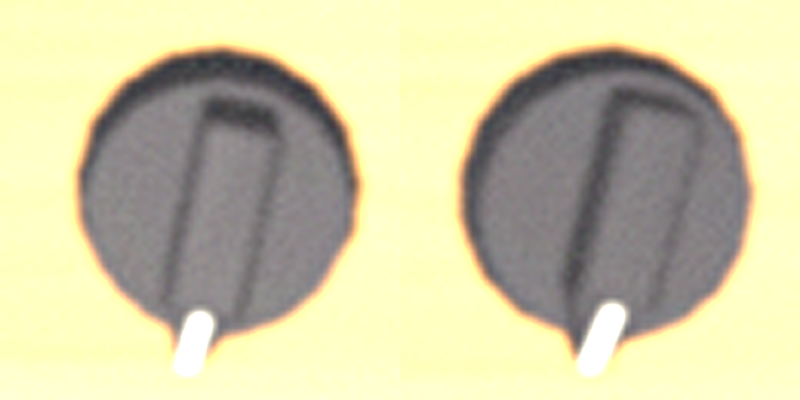

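The crop shows the grip bar clearly. In the left panel its edges run (205,125)->(170,300) and (278,130)->(243,305), with the white pointer line at the bottom.

```bash
python3 - <<'E'
from k import *
_,m1=load('w1');_,m2=load('w2')
q=lambda x,y,ox,oy:(ox+(x+.5)*65/400-.5,oy+(y+.5)*65/400-.5)
for m,pts,ox,oy in((m1,[(205,125),(170,300),(278,130),(243,305)],225,150),(m2,[(218,95),(178,290),(298,120),(257,300)],280,120)):
    P=onz(m,[q(x,y,ox,oy) for x,y in pts],.032)
    print(P[:,:2].round(4).tolist(),[np.arctan2(*(P[j+1]-P[j])[1::-1]) for j in(0,2)])
    n=np.array([np.sin(.2),np.cos(.2)]);print('lat',P[:,:2]@n,np.array([.4805,.2112])@n)
E
```

```text
[[0.463, 0.2093], [0.4892, 0.2043], [0.4637, 0.2197], [0.4899, 0.2149]] [np.float64(-0.18978863367533397), np.float64(-0.1803774521669384)]
lat [0.29714763 0.29741972 0.307459   0.30798165] 0.30245067468709713
[[0.4613, 0.208], [0.4889, 0.2036], [0.4647, 0.2192], [0.4903, 0.2149]] [np.float64(-0.15699749722435086), np.float64(-0.16851529277172686)]
lat [0.29546821 0.29666993 0.30719928 0.30801722] 0.30245067468709713
```

drive_tool --deltas "60 -10 25 -10 -0.1; 40 -20 51 -30 -0.19; 40 -20 51 -60 -0.19; 40 -20 51 -90 -0.19; 40 -20 51 -110 -0.19; 40 -20 51 -125 -0.19; 40 -20 51 -133 -0.19; 40 -20 51 -140 -0.19; 40 -20 51 -141 -0.19; 40 -20 51 -141 -0.19; 40 -20 51 -141 -0.19"

```text
time_s: 3.35
position: [0.4805, 0.2103, 0.0202]
tcp_rot: [[-0.982, 0.187, 0.001], [0.187, 0.982, 0.0], [-0.001, 0.001, -1.0]]
force: [-0.5, 0.2, -0.3]
opening: 0.458
grasp_force: 0.0
```

```bash
python3 - <<'E'
from h import *
s=bot.read_state();print(s['time_s'],s['position'],s['tcp_rot'].round(4).tolist(),s['force'],s['opening'])
w,m=cap('wrist','w3')
cv2.imwrite('pics/w3b.png',cv2.convertScaleAbs(cv2.resize(w[100:384,66:446],(800,598),interpolation=2),alpha=1.6)[:,:,::-1])
E
```

```text
3.35 [0.48053595 0.21033401 0.02022669] [[-0.9824, 0.1867, 0.0013], [0.1867, 0.9824, 0.0003], [-0.0013, 0.0005, -1.0]] [-0.49736705  0.23757765 -0.3455681 ] 0.45766775142279903
```

View pics/w3b.png

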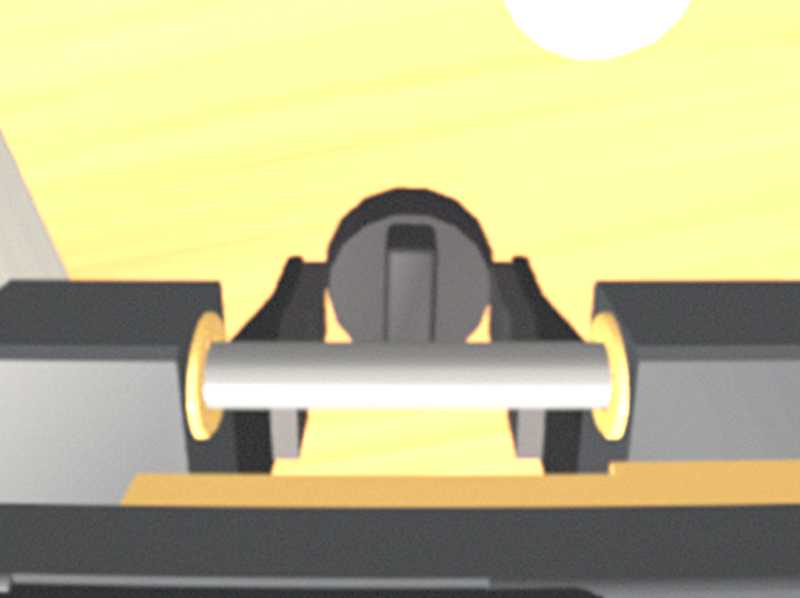

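The bar is upright in the image at (410,290) and centred between the fingers, so the alignment is good. Closing and lifting.

drive_tool --deltas "30 0 0 -2 0; 20 0 0 -2 0; 14 0 0 -2 0; 6 0 0 -2 0; 0 0 0 -2 0; 0 0 0 -2 0; 0 0 0 -2 0; 0 0 0 -2 0; 0 0 0 -2 0"

```text
time_s: 4.3
position: [0.4801, 0.2102, 0.0176]
tcp_rot: [[-0.982, 0.187, 0.0], [0.187, 0.982, 0.0], [-0.0, 0.0, -1.0]]
force: [-0.1, 0.5, 1.1]
opening: 0.133
grasp_force: 30.0
```

drive_tool --deltas "0 0 0 10 0; 0 0 0 30 0; 0 0 0 60 0; 0 0 0 90 0.1; 0 0 0 120 0.2; 0 0 0 150 0.29; 0 0 0 170 0.29; 0 0 0 180 0.29; 0 0 0 180 0.29"

```text
time_s: 5.2
position: [0.4807, 0.2103, 0.1991]
tcp_rot: [[-0.995, -0.102, 0.003], [-0.102, 0.995, 0.001], [-0.003, 0.0, -1.0]]
force: [0.5, 0.7, -2.1]
opening: 0.142
grasp_force: 30.0
```

drive_tool --deltas "0 5 -35 0 0; 0 10 -75 0 0; 0 20 -115 0 0; 0 25 -155 0 0; 0 30 -195 0 0; 0 35 -235 0 0; 0 40 -272 0 0; 0 40 -272 0 0; 0 40 -272 0 0; 0 40 -272 0 0"

```text
time_s: 6.2
position: [0.5189, -0.0607, 0.1965]
tcp_rot: [[-0.995, -0.102, -0.003], [-0.102, 0.995, 0.001], [0.003, 0.002, -1.0]]
force: [-0.9, 0.0, -1.2]
opening: 0.136
grasp_force: 30.0
```

```bash
python3 - <<'E'
from h import *
s=bot.read_state();print(s['position'],s['tcp_rot'].round(4).tolist())
cap('wrist','s1')
E
```

```text
[ 0.51894361 -0.06065622  0.19653104] [[-0.9947, -0.1024, -0.0028], [-0.1024, 0.9947, 0.0014], [0.0026, 0.0017, -1.0]]
```

drive_tool --deltas "0 0 -30 0 0; 0 0 -60 0 0; 0 0 -60 0 0; 0 0 -60 0 0; 0 0 -60 0 0"

```text
time_s: 6.75
position: [0.5196, -0.1201, 0.1974]
tcp_rot: [[-0.995, -0.104, -0.001], [-0.104, 0.995, 0.001], [0.001, 0.001, -1.0]]
force: [0.3, 0.9, -0.4]
opening: 0.139
grasp_force: 30.0
```

```bash
python3 - <<'E'
from h import *
s=bot.read_state();print(s['position'],s['tcp_rot'].round(4).tolist(),s['force'])
b,_=cap('wrist','s2');a,_=load('s1')
o=np.hstack([cv2.resize(x[60:300,106:406],(400,320),interpolation=2) for x in(a,b)])
cv2.imwrite('pics/sb.png',o[:,:,::-1])
E
```

```text
[ 0.51959691 -0.12011957  0.19736265] [[-0.9946, -0.1035, -0.001], [-0.1035, 0.9946, 0.001], [0.0009, 0.0011, -1.0]] [ 0.34867953  0.92439399 -0.39696484]
```

View pics/sb.png

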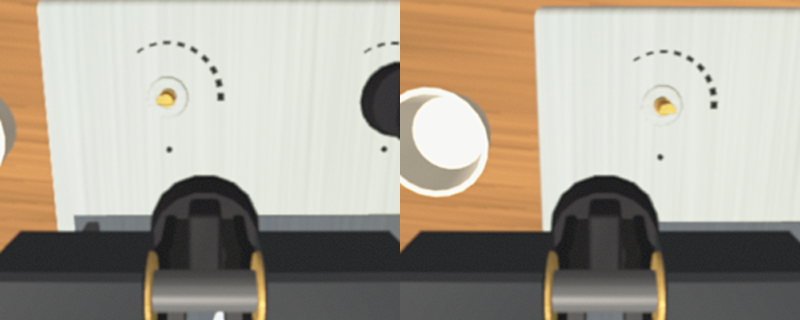

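The brass spindle is at (165,97) in the left panel and (665,105) in the right, with the collar around it and the OFF dot below at (169,149) and (660,157). The knob is held straight in the fingers. Next I segment the spindle, the dot and the knob rim.

```bash
python3 - <<'E'
from h import *
crops=[];obs=[];obd=[]
for f,(u,v) in(('s1',(106+165*.75,60+97*.75)),('s2',(106+265*.75,60+105*.75))):
    im,m=load(f);u,v=int(u),int(v)
    hsv=cv2.cvtColor(im,cv2.COLOR_RGB2HSV);w=np.zeros(im.shape[:2],bool);w[v-15:v+16,u-15:u+16]=1
    b=w&(hsv[...,1]>110);top=b&(hsv[...,2]>200)
    for n,k in(('all',b),('top',top)):
        ys,xs=np.nonzero(k);print(f,n,len(xs),xs.mean(),ys.mean(),xs.min(),xs.max(),ys.min(),ys.max())
    obs.append((m,(xs.mean(),ys.mean())))
    w=np.zeros(im.shape[:2],bool);w[v+30:v+50,u-12:u+14]=1
    d=w&(hsv[...,2]<130);ys,xs=np.nonzero(d);print('dot',len(xs),xs.mean(),ys.mean());obd.append((m,(xs.mean(),ys.mean())))
    crops.append(cv2.resize(im[v-14:v+54,u-22:u+24],(400,591),interpolation=2))
    # dark knob rim outline: skirt of held knob
S=tri(obs);D=tri(obd);print('spindle top',S,'dot',D,np.arctan2(*(D-S)[1::-1]))
D7=np.mean([onz(m,[p],.07)[0] for m,p in obd],0)
print('dots z.07',[onz(m,[p],.07)[0] for m,p in obd],'sp',[onz(m,[p],.098)[0] for m,p in obs])
S98=np.mean([onz(m,[p],.098)[0] for m,p in obs],0);print(np.arctan2(*(D7-S98)[1::-1]))
cv2.imwrite('pics/sc.png',np.hstack(crops)[:,:,::-1])
E
```

```text
s1 all 126 230.5952380952381 133.28571428571428 224 236 127 139
s1 top 85 229.61176470588236 134.9294117647059 224 236 131 139
dot 9 232.66666666666666 171.88888888888889
s2 all 134 303.56716417910445 139.58955223880596 297 311 134 145
s2 top 85 304.54117647058825 141.30588235294118 297 311 137 145
dot 9 300.8888888888889 177.33333333333334
spindle top [ 0.48040483 -0.08727226  0.08879286] dot [ 0.51443663 -0.08336119  0.07078702] 0.11442197718018514
dots z.07 [array([ 0.51471587, -0.08340231,  0.07      ]), array([ 0.51454491, -0.08324437,  0.07      ])] sp [array([ 0.4792034, -0.0866269,  0.098    ]), array([ 0.47908463, -0.0886488 ,  0.098     ])]
0.12098819947255805
```

View pics/sc.png

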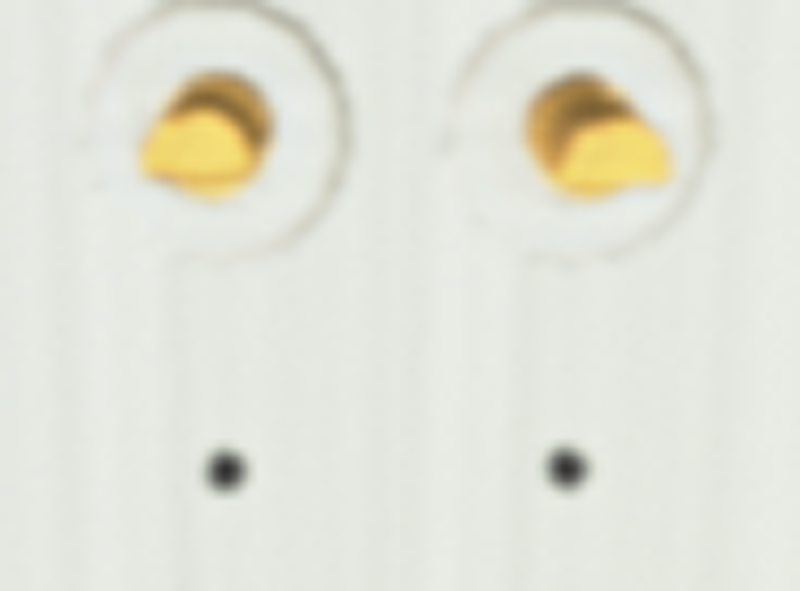

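```bash
python3 - <<'E'
from h import *
_,a=load('s1');_,b=load('s2')
S=[(a,(229.5,136.4)),(b,(306.2,143.3))]
print(tri(S),[onz(m,[p],.098)[0].round(4) for m,p in S])
C=[(a,(207+217/8.69-.5,118+130/8.69-.5)),(b,(282+178/8.69-.5,124+130/8.69-.5))]
print(tri(C),[onz(m,[p],.073)[0].round(4) for m,p in C])
# knob in hand: dark arc of skirt foot (far-from-fingers side) 
for f in('s1','s2'):
    im,m=load(f);g=cv2.cvtColor(im,cv2.COLOR_RGB2GRAY)
    T=[]
    for x in range(225,294,4):
        col=g[160:260,x]<75; y=160+np.argmax(col); T.append((x,y))
    T=np.array(T);print(T.tolist())
E
```

```text
[ 0.48074488 -0.08679194  0.09558048] [array([ 0.4803, -0.0866,  0.098 ]), array([ 0.4805, -0.0872,  0.098 ])]
[ 0.48062978 -0.08712439  0.07114939] [array([ 0.4805, -0.087 ,  0.073 ]), array([ 0.4803, -0.0874,  0.073 ])]
[[225, 211], [229, 205], [233, 171], [237, 198], [241, 196], [245, 195], [249, 194], [253, 192], [257, 192], [261, 192], [265, 192], [269, 193], [273, 195], [277, 196], [281, 198], [285, 202], [289, 205], [293, 211]]
[[225, 211], [229, 205], [233, 202], [237, 198], [241, 196], [245, 195], [249, 194], [253, 192], [257, 192], [261, 192], [265, 192], [269, 193], [273, 195], [277, 196], [281, 198], [285, 202], [289, 205], [293, 211]]
```

```bash
python3 - <<'E'
from h import *
from scipy.optimize import least_squares
_,m=load('s2');p=np.array([0.51959691,-0.12011957,0.19736265])
T=np.array([[225,211],[229,205],[233,202],[237,198],[241,196],[245,195],[249,194],[253,192],[257,192],[261,192],[265,192],[269,193],[273,195],[277,196],[281,198],[285,202],[289,205],[293,211]])
R=bot.read_state()['tcp_rot']
for sl in(slice(None),slice(3,-3)):
    P=onz(m,T[sl]-[0,.5],p[2]-.0177)[:,:2]
    r=least_squares(lambda c:np.hypot(*(P-c).T)-.023,p[:2]);r2=least_squares(lambda c:np.hypot(*(P-c[:2]).T)-c[2],[*p[:2],.023])
    print((R[:2,:2].T@(r.x-p[:2])*1e3).round(2),r2.x[2],(R[:2,:2].T@(r2.x[:2]-p[:2])*1e3).round(2))
E
```

```text
[-1.56  0.48] 0.02183456133853277 [-0.22  0.48]
[-1.44  0.55] 0.0224356034133701 [-0.84  0.55]
```

drive_tool --deltas "0 -15 12 0 0; 0 -30 25 -10 0; 0 -40 32.5 -30 0; 0 -40 32.5 -50 0; 0 -40 32.5 -62 0; 0 -40 32.5 -70 0; 0 -40 32.5 -75 0; 0 -40 32.5 -75 0; 0 -40 32.5 -75 0"

```text
time_s: 7.7
position: [0.4804, -0.0893, 0.1229]
tcp_rot: [[-0.995, -0.102, 0.001], [-0.102, 0.995, -0.0], [-0.001, -0.0, -1.0]]
force: [0.1, 0.2, -1.2]
opening: 0.137
grasp_force: 30.0
```

```bash
python3 - <<'E'
from h import *
s=bot.read_state();print(s['time_s'],s['position'],s['tcp_rot'].round(4).tolist(),s['force'],s['moment'])
E
```

```text
7.7 [ 0.48044626 -0.08928693  0.12289275] [[-0.9947, -0.1023, 0.0007], [-0.1023, 0.9948, -0.0003], [-0.0007, -0.0004, -1.0]] [ 0.11421638  0.23682399 -1.20799163] [0.04215403 0.00297068 0.04640197]
```

```bash
python3 - <<'E'
from h import *
off=np.array([0.07679329,0.00018236,-0.16261836])
th=lambda a:np.array([[-np.cos(a),-np.sin(a),0],[-np.sin(a),np.cos(a),0],[0,0,-1.]])
for f,p,a in(('w1',(.470,.209,.161),.003),('w2',(.5,.159,.161),.003),('s1',(.520,-.062,.198),.1025),('s2',(.520,-.122,.198),.1025)):
    _,m=load(f);print(f,((m['T'][:3,3]-th(a)@off-p)*1e3).round(2))
for i in range(3):
    s=bot.read_state();m=imaging.camera_model('wrist');print(s['position'],np.array(m['T'])[:3,3]-s['tcp_rot']@off)
imaging.capture('wrist');s=bot.read_state();print(s['position'],s['force'])
E
```

```text
w1 [0.11 1.04 0.34]
w2 [-0.48  1.21  0.04]
s1 [-0.49  1.38 -1.15]
s2 [-0.11  1.89 -0.46]
[ 0.48044626 -0.08928693  0.12289275] [ 0.48059316 -0.08903338  0.12301002]
[ 0.48044626 -0.08928693  0.12289275] [ 0.48059316 -0.08903338  0.12301002]
[ 0.48044626 -0.08928693  0.12289275] [ 0.48059316 -0.08903338  0.12301002]
[ 0.48054318 -0.08941695  0.12303257] [-0.31991756  0.21060365 -0.83014186]
```

drive_tool --deltas "0 -1 2 0 0; 0 -1 2 -1 0; 0 -1 2 -3 0; 0 -1 2 -5 0; 0 -1 2 -6.5 0; 0 -1 2 -8 0; 0 -1 2 -8 0; 0 -1 2 -8 0"

```text
time_s: 8.55
position: [0.4791, -0.0873, 0.1145]
tcp_rot: [[-0.995, -0.102, -0.0], [-0.102, 0.995, 0.0], [0.0, 0.0, -1.0]]
force: [0.6, -0.3, -0.6]
opening: 0.135
grasp_force: 30.0
```

drive_tool --deltas "0 0 0 -1 0; 0 0 0 -2 0; 0 0 0 -3 0; 0 0 0 -3 0; 0 0 0 -3 0"

```text
time_s: 9.05
position: [0.4792, -0.0873, 0.1116]
tcp_rot: [[-0.995, -0.102, 0.0], [-0.102, 0.995, -0.0], [-0.0, -0.0, -1.0]]
force: [-0.4, 0.2, -0.8]
opening: 0.136
grasp_force: 30.0
```

drive_tool --deltas "0 0 0 -1 0; 0 0 0 -2 0; 0 0 0 -3 0; 0 0 0 -3 0; 0 0 0 -3 0"

```text
time_s: 9.55
position: [0.4796, -0.0875, 0.1086]
tcp_rot: [[-0.995, -0.102, 0.001], [-0.102, 0.995, -0.0], [-0.001, -0.001, -1.0]]
force: [1.8, -0.5, -1.1]
opening: 0.135
grasp_force: 30.0
```

drive_tool --deltas "0 0 0 -1 0; 0 0 0 -2 0; 0 0 0 -3 0; 0 0 0 -3 0; 0 0 0 -3 0"

```text
time_s: 10.05
position: [0.4796, -0.0875, 0.1056]
tcp_rot: [[-0.995, -0.102, 0.001], [-0.102, 0.995, -0.0], [-0.001, -0.0, -1.0]]
force: [2.9, -0.5, -0.3]
opening: 0.137
grasp_force: 30.0
```

drive_tool --deltas "0 0.4 0 -1 0; 0 0.4 0 -2 0; 0 0.4 0 -3 0; 0 0.4 0 -4 0; 0 0.4 0 -4 0; 0 0.4 0 -4 0"

```text
time_s: 10.65
position: [0.4796, -0.0873, 0.1015]
tcp_rot: [[-0.995, -0.102, 0.0], [-0.102, 0.995, -0.0], [-0.0, -0.0, -1.0]]
force: [3.0, 0.3, -0.8]
opening: 0.136
grasp_force: 30.0
```

drive_tool --deltas "0 0 0 -1 0; 0 0 0 -2 0; 0 0 0 -2 0; 0 0 0 -2 0; 0 0 0 -2 0"

```text
time_s: 11.15
position: [0.4796, -0.0874, 0.0996]
tcp_rot: [[-0.995, -0.102, 0.0], [-0.102, 0.995, -0.0], [-0.0, -0.0, -1.0]]
force: [3.5, 0.8, 1.0]
opening: 0.136
grasp_force: 30.0
```

drive_tool --deltas "0 0.5 0 -0.5 0; 0 0.5 0 -1 0; 0 0.5 0 -1.5 0; 0 0.5 0 -2 0; 0 0.5 0 -2 0; 0 0.5 0 -2 0"

```text
time_s: 11.75
position: [0.4797, -0.0873, 0.0976]
tcp_rot: [[-0.995, -0.102, -0.001], [-0.102, 0.995, 0.0], [0.001, 0.0, -1.0]]
force: [1.4, -0.4, 5.1]
opening: 0.129
grasp_force: 30.0
```

drive_tool --deltas "0 0 0 -0.5 0; 0 0 0 -1 0; 0 0 0 -1.5 0; 0 0 0 -2 0; 0 0 0 -2 0; 0 0 0 -2 0"

```text
time_s: 12.35
position: [0.4798, -0.0873, 0.0957]
tcp_rot: [[-0.995, -0.102, -0.0], [-0.102, 0.995, -0.0], [0.0, 0.0, -1.0]]
force: [0.9, -1.0, 7.4]
opening: 0.133
grasp_force: 30.0
```

drive_tool --deltas "0 0 0 -0.5 0; 0 0 0 -1 0; 0 0 0 -1.5 0; 0 0 0 -2 0; 0 0 0 -2 0; 0 0 0 -2 0"

```text
time_s: 12.95
position: [0.4798, -0.0873, 0.0943]
tcp_rot: [[-0.995, -0.102, -0.0], [-0.102, 0.995, -0.0], [0.0, -0.0, -1.0]]
force: [-0.1, 0.1, 10.4]
opening: 0.134
grasp_force: 30.0
```

drive_tool --deltas "0 0 0 -0.5 0; 0 0 0 -1 0; 0 0 0 -1 0; 0 0 0 -1 0; 0 0 0 -1 0"

```text
time_s: 13.45
position: [0.4798, -0.0874, 0.0941]
tcp_rot: [[-0.995, -0.102, 0.0], [-0.102, 0.995, -0.0], [-0.0, -0.0, -1.0]]
force: [-0.3, 0.2, 17.9]
opening: 0.134
grasp_force: 30.0
```

The force rises steeply at z = 0.0941, so the tap is on its stop: the underside is at about 76.5 mm, against 77 mm expected for home and fully pressed. One last look before I hand in.

```bash
python3 - <<'E'
from h import *
a,_=cap('wrist','f1');b,_=cap('scene','f2')
s=bot.read_state();print(s['time_s'],s['position'],s['force'],s['moment'],s['grasp_force'])
o=np.hstack([cv2.resize(a,(400,300)),cv2.resize(b[120:240,190:350],(400,300),interpolation=2)])
cv2.imwrite('pics/fb.png',o[:,:,::-1])
E
```

```text
13.55 [ 0.47982788 -0.08732921  0.09406664] [-1.70894064  1.29467738 17.71033512] [0.03681659 0.23071307 0.01200049] 30.003094375133514
```

View pics/fb.png

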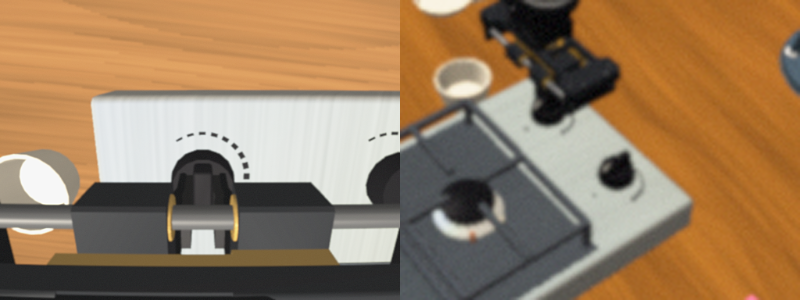

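The knob sits on the tap, centred in the dial arc at (203,170) in the left panel. The fingers are holding it, and the other knob at (615,170) is undisturbed. Handing in.

```bash
python3 -c "
from rig import bot
print(bot.hand_in())"
```

```text
the job is handed in; nothing more can be done
None
```

The loose black knob is on the bare spindle, fully home and aligned at OFF, and was handed in still held pressed to the bottom of its stroke at about 18 N.

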